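# Stroke the canister's winged cap shut

## Task

Close the loose cap on the taller of the two enamel canisters: push its wings round clockwise (seen from above) with a fingertip, in two or more separate strokes with the finger taken off the cap for a moment in between, until the cap comes up hard against its stop, about half to three quarters of a turn on. Do not pinch the wings from both sides; leave the canister standing upright where it is, never lifted, and leave the shorter canister, its closed cap and the other things alone.

Things in the scene. Friction and masses are not known exactly. Their poses are not given: they have to be found in the camera images.
- tall_canister: The taller enamel canister, white, with a steel disc cap: round, 130 mm across, 115 mm high without the cap, about 1.6 kg, standing loose on the counter (a sideways push of some 7 N at the cap begins to tip or slide it). Origin at the centre of its underside, z up; its x axis points to a small steel lug on the shoulder.
- tall_canister_top (a point): Point on the cap's turning axis at the height of the top face of the tall canister's cap disc, 127 mm above the counter; axes as tall_canister. The cap is a knurled disc 92 mm across and 12 mm thick with one upright straight bar across it: two opposite wings, each reaching from the hub (26 mm across, 24 mm high above the disc) to 46 mm from the axis, 11 mm thick, standing 27 mm above the disc's top. 
- tall_cap (a joint): Angle of the tall canister's cap in rad: 0 = fully closed against a hard stop, larger = unscrewed (anticlockwise from above). It starts 3.3 to 4.6 rad open and stays where it is left; the cap does not rise or sink. Turning it takes about 0.05 N m (1.5 N at 32 mm from the axis). The wing with the bead points along the canister's x axis turned anticlockwise by this angle; the other wing is opposite.
- tall_cap_bead (a point): Small bead, 12 mm across, on the outer end of the top of one of the tall canister's wings, 40 mm from the axis, 27 mm above the disc's top. With the cap closed it stands over the lug on the shoulder.
- short_canister: The shorter enamel canister, white, with a steel disc cap of the same winged kind: 124 mm across, 75 mm high without the cap, 114 mm with its wings. Origin at the centre of its underside. It is closed and is to be left alone.
- short_cap (a joint): Angle of the short canister's cap, same sense, 0 = closed, as it starts and must stay.
- teapot: Blue ceramic teapot, 132 mm across the belly, 127 mm high, spout to its +y, handle to its -y (about 220 mm over both). Origin at the centre of its underside.
- sandwich_box: Clear plastic sandwich box with grey lid and white snap clips, 116 x 166 x 62 mm. Origin at the centre of its underside.
- tongs: Steel tongs lying flat, 225 mm along x, about 45 mm wide, 12 mm high. Origin near the middle, at the underside.
- vase: Small green glass vase, 68 mm across, 125 mm high. Origin at the centre of its underside.
- mug: White mug, 80 mm across, 90 mm high, handle to +y. Origin at the centre of its underside.
- coaster: Round cork coaster, 96 mm across, 8 mm thick. Origin at the centre of its underside.
- tall_cap_side_a: One long side face (cheek plate) of the tall cap's wing bar, running over both wings; origin on the axis at the cap's underside, 115 mm above the counter, x axis along the beaded wing, the cheek on the +y side. Pushing this cheek on the beaded wing (towards -y) closes the cap; on the opposite wing it opens it.
- tall_cap_side_b: The cheek plate on the -y side of the same wing bar, same origin and axes. Pushing this cheek on the wing without the bead (towards +y) closes the cap; on the beaded wing it opens it.
Not all that is in view belongs to the job. What is shaped like the tall_canister but orange or yellow is not meant.

How it is judged (in metres and radians):
On the way:
1. the cap has been turned part of the way (0.3 to 3.1 rad still to go) and the finger is off the canister and its cap for a moment, before the next stroke (value of joint tall_cap between 0.3 and 3.1 rad and contact force between the fingers and tall_canister below 0.1 N), for 0.1 s.
At the end, for the whole second after the job is handed in: The tall canister's cap is within 0.12 rad of its closed stop and still; the canister stands upright on the counter within 40 mm of where it was; the short canister's cap is still closed (within 0.15 rad) and every other thing is within 30 mm of its place (value of joint tall_cap below 0.12 rad and velocity of joint tall_cap between -0.05 and 0.05 rad/s and angle between tall_canister's own z axis and vertical below 0.05 rad and height (world z) of tall_canister below 0.005 m and distance of tall_canister from where it was at the start of the episode below 0.04 m and value of joint short_cap below 0.15 rad and distance of each of short_canister, teapot, sandwich_box, tongs, vase, mug, coaster from where it was at the start of the episode below 0.03 m); the robot touches nothing.
It fails at once if the wing bar is gripped: fingers press on both of its sides at once (contact force between the fingers and tall_cap_side_a above 1 N and contact force between the fingers and tall_cap_side_b above 1 N).
It fails at once if the tall canister is lifted, tipped over or shoved away (height (world z) of tall_canister above 0.015 m or angle between tall_canister's own z axis and vertical above 0.25 rad or distance of tall_canister from where it was at the start of the episode above 0.04 m).
It fails at once if the short canister's cap is turned (value of joint short_cap above 0.15 rad).
It fails at once if another thing is moved by more than 30 mm (distance of any of short_canister, teapot, sandwich_box, tongs, vase, mug, coaster from where it was at the start of the episode above 0.03 m).
It also fails if it takes over 51 s, if anything falls off the work surface, if the arm or the gripper's body presses on something with over 40 N, if the wrist force passes 120 N, or if a joint passes its speed limit or range.

## Robot

A 6-joint arm with a two-finger parallel gripper is mounted at the origin on the work surface. World frame = base frame: x ahead of the robot, y to its left, z up, the work surface at z = 0. Lengths are in m, angles in degrees, forces in N, time in s.
With the tool pointing down it reaches from about 0.275 to 0.825 m from the base axis. Payload 4.9 kg.
Tool frame: the origin (TCP) lies midway between the tips of the shut fingers; the grasp point (between the pads) lies robot.hold_point_z behind it (robot.hold_point_z is the distance from the TCP to the grasp point, in m); z points along the fingers, y is the direction in which the jaws open and shut (so a half turn about z gives the same grasp; the last joint's range is limited). The gripper opens to 85 mm and grips with 20 to 120 N. Pads are 22 mm wide; open, the fingers measure 114 mm over their backs; the gripper's body (76 mm by 85 mm) begins 54 mm behind the grasp point. The pads swing forward as they close: fully open they stand 13 mm farther back than shut.
Start: joints at [-74.611, 18.69, -11.035, 60.275, 0, 82.311], TCP at [0.216, -0.506, 0.231] pointing down, gripper open.
Joint ranges: [-152.03, 152.03], [-55.5, 102.48], [-74.3, 77.21], [-110.64, 120.58], [-84.22, 78.4], [-180, 180]. Speed limits (degrees/s): [147.25, 147.25, 180, 180, 180, 180].

## Interface

Orientations are given as [roll, pitch, yaw] about the fixed x, y, z axes, in that order (R = Rz(yaw) Ry(pitch) Rx(roll)).
In Python, from rig import robot gives the robot as it stands.
- The arm moves only by the shell command python3 -m pendant 'ROWS' [FORCE]. ROWS is JSON, a list of rows, each an object of numbers: "grip": the opening in per cent of the stroke, from 0 (shut) to 100 (fully open); "x", "y", "z": the shift along the world's x, y, z in m; "ax", "ay", "az": the turn, a rotation vector about the world's x, y, z in degrees. In form: [{"grip": .., "x": .., "y": .., "z": .., "ax": .., "ay": .., "az": ..}, ...]. A call has 1 to 12 rows; each row shifts and turns the commanded pose from where the row before left it; what a row does not reach is not made up. A row lasts 1/10 s, in which the tool goes at most 50 mm and 8.59 degrees, less where a joint would pass 70% of its speed; a pose out of reach is approached as far as the arm can. A call is refused whole if a number of a shift passes 0.05 or a number of a turn 8.59, either way. A call with a gripper value outside its range is refused whole. The fingers move at their own pace and stop on an object; FORCE is the grip in N (left out, the last holds). Time passes only in rows, so rows that do not move let the fingers close. It gives the time, the measured TCP pose, the force and the opening at its end, in the units of the state.
- robot.read_state(): the state, without advancing time (a new reading comes with each control period).
- robot.read_camera(name): name is "side" or "top" or "wrist"; returns the picture (384x512x3 uint8, red, green, blue); there is no depth.
- robot.camera_info(name): a dict with "K" (3x3 intrinsics, pixels), "rvec" (rotation vector, rad) and "tvec" (3), from world to camera coordinates, as OpenCV has them. Camera axes: x right, y down, z forward; pixel columns grow to the right and rows downward; lengths in m; the calibration is good to about 2 mm. A picture is of the moment at which its call begins: read the wrist's pose just before it. camera_info takes no time and is no camera call; for the wrist camera it gives the pose at the moment of the call.
- robot.finish_job(): hands the job in, once; it reports no verdict.
Trained networks look in the newest picture that a camera, given by its name, has taken for a name from the list of things; names that differ only in an ending like _2 or _b are one class to them, and where a whole thing is asked for, a point or a joint stands for the part that bears it (a point fixed in the world has none). Each returns a list of dicts, best first, with "confidence" (0 to 1); they miss things now and then, are a little off and sometimes report something else, mostly with a low value. They report only what shows in the picture. A call takes as long as a camera call. They do not tell look-alikes from the thing itself.
- robot.find_in(camera, label): "location" ([x, y, z] in m, in world coordinates, good to about 4 mm: the middle of the surface that is visible of it).
The state is a dict: "clock": time; "qpos": joint angles; "joint_vel": joint speeds; "tau": joint torques, N m; "tool_pos": TCP position; "eef_rot": TCP orientation; "ft_force": force on the tool from outside, world axes, zero at the start; "ft_torque": the same for the moment, N m; "finger_gap": finger opening in m.
Only numpy, scipy, OpenCV 4.12 (cv2) and the standard library are available. Lean on these libraries where they do the work, as an engineer would, in place of code of your own. Each camera call takes 0.05 s, during which the arm holds its last target.

## Working session

There is one attempt and no reset: what is moved stays moved. The work goes in short steps, Python scripts to look and compute and a shell command to move; the robot and the scene stay as the last step left them, time stands still between calls to the robot, and variables do not carry over. Pictures are saved under pics/ and viewed, and the job is handed in when it is done.

```bash
mkdir -p pics; ls; python3 - <<'E'
from rig import robot
import cv2
s=robot.read_state()
print({k:s[k] for k in('clock','tool_pos','eef_rot','ft_force','finger_gap')}, robot.hold_point_z)
for c in("side","top","wrist"):
    im=robot.read_camera(c); cv2.imwrite(f"pics/a_{c}.png",im[:,:,::-1])
    for l in("tall_canister","tall_cap_bead","short_canister","tall_canister_top"):
        try: print(c,l,[(d['confidence'],[round(v,3) for v in d['location']]) for d in robot.find_in(c,l)[:3]])
        except Exception as e: print(c,l,e)
print(robot.read_state()['clock'])
E
```

```text
pics
{'clock': 0.0, 'tool_pos': array([ 0.21544144, -0.50540365,  0.23050907]), 'eef_rot': array([-1.79901511e+02, -1.12111080e-02,  2.30807037e+01]), 'ft_force': array([-0.38504927,  0.12596336,  0.15309793]), 'finger_gap': 0.08515527527115829} 0.0187
side tall_canister [(0.77, [0.327, -0.088, 0.092]), (0.72, [0.233, -0.229, 0.024]), (0.63, [0.52, -0.161, 0.088])]
side tall_cap_bead [(0.88, [0.326, 0.183, 0.126]), (0.59, [0.533, -0.186, 0.128])]
side short_canister [(0.92, [0.547, 0.161, 0.065])]
side tall_canister_top [(0.89, [0.311, 0.205, 0.1]), (0.78, [0.233, -0.228, 0.024]), (0.63, [0.516, -0.159, 0.086])]
top tall_canister [(0.93, [0.334, 0.163, 0.119]), (0.81, [0.534, -0.195, 0.119]), (0.65, [0.564, 0.117, 0.086])]
top tall_cap_bead [(0.95, [0.335, 0.168, 0.122]), (0.91, [0.248, -0.283, 0.13]), (0.79, [0.54, -0.203, 0.128])]
top short_canister [(0.95, [0.565, 0.118, 0.085])]
top tall_canister_top [(0.94, [0.257, -0.276, 0.114]), (0.83, [0.33, 0.157, 0.117]), (0.82, [0.535, -0.197, 0.114])]
wrist tall_canister [(0.82, [0.249, -0.321, 0.12])]
wrist tall_cap_bead [(0.95, [0.251, -0.307, 0.129])]
wrist short_canister []
wrist tall_canister_top [(0.89, [0.254, -0.321, 0.111])]
0.75
```

View pics/a_top.png

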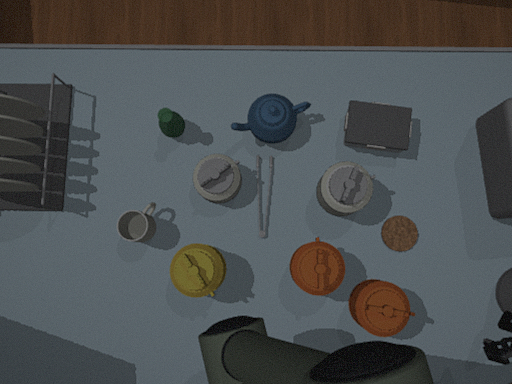

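View pics/a_side.png

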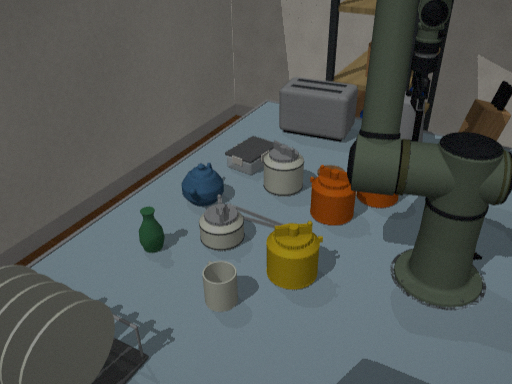

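View pics/a_wrist.png

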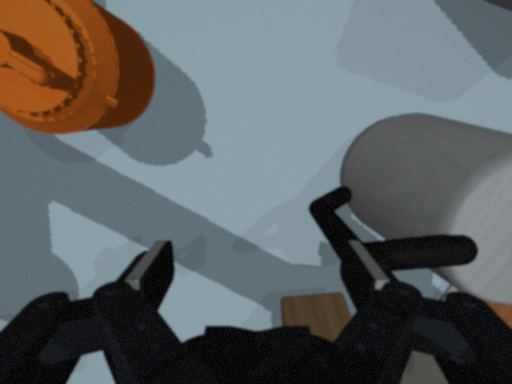

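The top view shows two white canisters, the short one near pixel (217,178) and the tall one near (346,187), about (0.535,-0.195). The orange and yellow ones are decoys. I'll zoom in on the tall one's cap.

```bash
cat > h.py <<'E'
import numpy as np, cv2
from rig import robot
def proj(c,pts,info=None):
    i=info or robot.camera_info(c)
    return cv2.projectPoints(np.array(pts,float).reshape(-1,1,3),np.array(i['rvec']),np.array(i['tvec']),np.array(i['K']),None)[0].reshape(-1,2)
def back(c,uv,z,info=None):
    i=info or robot.camera_info(c); R=cv2.Rodrigues(np.array(i['rvec']))[0]; t=np.array(i['tvec']).ravel()
    d=R.T@np.linalg.inv(np.array(i['K']))@np.array([uv[0],uv[1],1.]); o=-R.T@t
    return o+d*(z-o[2])/d[2]
E
python3 - <<'E'
from h import *
im=cv2.imread('pics/a_top.png')
c=im[145:230,300:390]; cv2.imwrite('pics/b.png',np.clip(cv2.resize(c,None,fx=6.5,fy=6.5,interpolation=cv2.INTER_CUBIC)*1.4,0,255))
for i in [(0.535,-0.195,.127)]: print(proj('top',[i]), proj('top',[(0.575,-.195,.154)]))
E
```

```text
[[345.01855056 187.91789453]] [[346.78295631 169.75737355]][ WARN:0@0.555] global loadsave.cpp:1063 imwrite_ Unsupported depth image for selected encoder is fallbacked to CV_8U.
```

View pics/b.png

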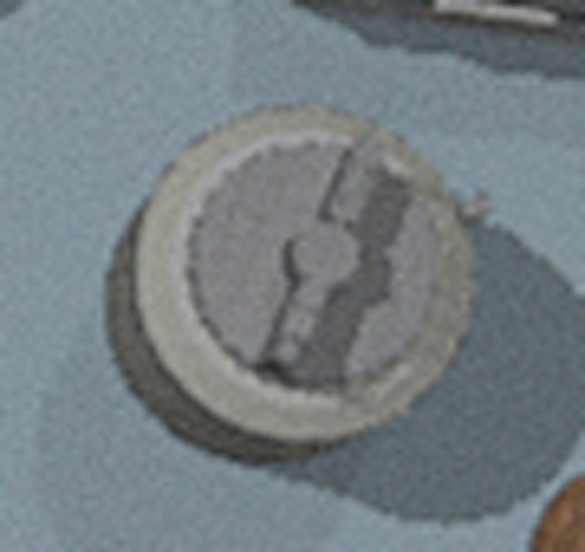

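```bash
python3 - <<'E'
from h import *
p=lambda u,v,z: back('top',(300+u/6.5,145+v/6.5),z).round(4)
print('disc ctr',p(312,263,.127),'hub',p(324,256,.151))
print('wing ends',p(370,145,.154),p(283,360,.154))
print('lug',p(478,205,.11))
print('toaster',back('top',(480,110),.18),back('top',(495,215),.18))
for l in("toaster","teapot","sandwich_box","coaster","tongs"):
    try: print(l,robot.find_in('top',l)[:1])
    except Exception as e: print(l,e)
E
python3 -m pendant '[{"grip":0,"z":0.03},{"grip":0,"z":0.03},{"grip":0,"x":0.03,"y":0.03},{"grip":0,"x":0.03,"y":0.03},{"grip":0,"x":0.03,"y":0.03},{"grip":0,"x":0.03,"y":0.03},{"grip":0,"x":0.03,"y":0.03},{"grip":0,"x":0.03,"y":0.03},{"grip":0}]'
```

```text
disc ctr [ 0.5412 -0.2023  0.127 ] hub [ 0.5401 -0.2025  0.151 ]
wing ends [ 0.5813 -0.2192  0.154 ] [ 0.5011 -0.1866  0.154 ]
lug [ 0.5671 -0.2687  0.11  ]
toaster [ 0.71799873 -0.5057798   0.18      ] [ 0.46937803 -0.52756506  0.18      ]
toaster it knows: coaster, mug, sandwich_box, short_canister, short_cap, tall_canister, tall_canister_top, tall_cap, tall_cap_bead, tall_cap_side, teapot, tongs, vase
teapot [{'location': [0.7224, -0.0111, 0.0881], 'confidence': 0.55}]
sandwich_box [{'location': [0.7062, -0.2916, 0.0637], 'confidence': 0.66}]
coaster []
tongs [{'location': [0.5378, 0.009, 0.0154], 'confidence': 0.69}]$[0]: bad value
```

```bash
python3 -m pendant '[{"grip":0,"x":0,"y":0,"z":0.03,"ax":0,"ay":0,"az":0}]'; python3 -m pendant 2>&1 | head -20
```

```text
clock: 1.05
tool_pos: [0.2149, -0.5036, 0.258]
eef_rot: [-179.6, -0.1, 23.1]
ft_force: [-0.2, -0.4, -0.1]
finger_gap: 0.0732
invalid input
```

```bash
python3 -m pendant '[{"grip":0,"x":0,"y":0,"z":0.03,"ax":0,"ay":0,"az":0},{"grip":0,"x":0.03,"y":0.03,"z":0.03,"ax":0,"ay":0,"az":0},{"grip":0,"x":0.03,"y":0.03,"z":0,"ax":0,"ay":0,"az":0},{"grip":0,"x":0.03,"y":0.03,"z":0,"ax":0,"ay":0,"az":0},{"grip":0,"x":0.03,"y":0.03,"z":0,"ax":0,"ay":0,"az":0},{"grip":0,"x":0.03,"y":0.03,"z":0,"ax":0,"ay":0,"az":0},{"grip":0,"x":0.03,"y":0.03,"z":0,"ax":0,"ay":0,"az":0},{"grip":0,"x":0,"y":0,"z":0,"ax":0,"ay":0,"az":0},{"grip":0,"x":0,"y":0,"z":0,"ax":0,"ay":0,"az":0}]'
python3 - <<'E'
from h import *
print(robot.read_state()['qpos'].round(1))
im=robot.read_camera('wrist'); cv2.imwrite("pics/c_wrist.png",im[:,:,::-1])
i=robot.camera_info('wrist');R=cv2.Rodrigues(np.array(i['rvec']))[0];print('cam',-R.T@np.array(i['tvec']).ravel(),R[2]);print(proj('wrist',[(.541,-.2025,.127),(.541,-.2025,.151)]))
for l in("tall_cap_bead","tall_canister_top"): print(l,[(d['confidence'],d['location']) for d in robot.find_in('wrist',l)[:3]])
E
```

```text
clock: 1.95
tool_pos: [0.395, -0.3265, 0.3202]
eef_rot: [180.0, 0.0, 23.2]
ft_force: [0.6, 0.2, 0.7]
finger_gap: -0.0005
[-47.8  12.1  -6.9  71.   -0.  109. ]
cam [ 0.46073753 -0.29908855  0.46231592] [-0.25944455 -0.11066441 -0.95939664]
[[200.95390664  -3.65360459]
 [196.13672477 -13.43190805]]
tall_cap_bead [(0.97, [0.3473, -0.1408, 0.1277]), (0.77, [0.2564, -0.2834, 0.1294]), (0.58, [0.521, -0.2115, 0.1247])]
tall_canister_top [(0.86, [0.3596, -0.1488, 0.1206]), (0.69, [0.2828, -0.2809, 0.1077]), (0.57, [0.518, -0.2295, 0.1163])]
```

View pics/c_wrist.png

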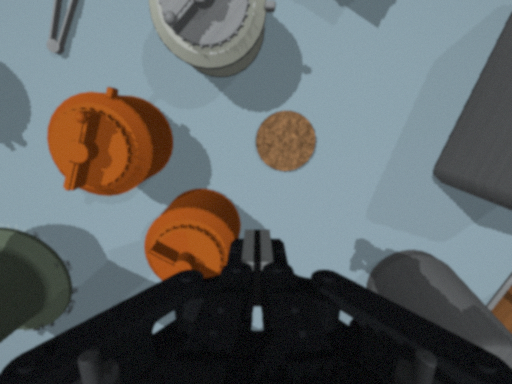

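```bash
python3 -m pendant '[{"grip":0,"x":0.01,"y":0.01,"z":0,"ax":0,"ay":0,"az":8.5},{"grip":0,"x":0.01,"y":0.01,"z":0,"ax":0,"ay":0,"az":8.5},{"grip":0,"x":0.01,"y":0.01,"z":0,"ax":0,"ay":0,"az":8.5},{"grip":0,"x":0.01,"y":0.01,"z":0,"ax":0,"ay":0,"az":8.5},{"grip":0,"x":0.01,"y":0.01,"z":0,"ax":0,"ay":0,"az":8.5},{"grip":0,"x":0.01,"y":0.01,"z":0,"ax":0,"ay":0,"az":8.5},{"grip":0,"x":0.01,"y":0.01,"z":0,"ax":0,"ay":0,"az":8.5},{"grip":0,"x":0.01,"y":0.01,"z":0,"ax":0,"ay":0,"az":8.5},{"grip":0,"x":0.01,"y":0.01,"z":0,"ax":0,"ay":0,"az":8.5},{"grip":0,"x":0.01,"y":0.01,"z":0,"ax":0,"ay":0,"az":8.5},{"grip":0,"x":0,"y":0,"z":0,"ax":0,"ay":0,"az":8.5},{"grip":0,"x":0,"y":0,"z":0,"ax":0,"ay":0,"az":8.5}]'
python3 -m pendant '[{"grip":0,"x":0.005,"y":0.008,"z":-0.03,"ax":0,"ay":0,"az":8.1},{"grip":0,"x":0,"y":0,"z":-0.03,"ax":0,"ay":0,"az":8.1},{"grip":0,"x":0,"y":0,"z":0,"ax":0,"ay":0,"az":8.1},{"grip":0,"x":0,"y":0,"z":0,"ax":0,"ay":0,"az":8.1},{"grip":0,"x":0,"y":0,"z":0,"ax":0,"ay":0,"az":0}]'
cat > look.py <<'E'
import sys
from h import *
tag=sys.argv[1]; s=robot.read_state(); print(s['tool_pos'],s['eef_rot'],s['ft_force'],s['qpos'].round(1))
iw=robot.camera_info('wrist')
a=robot.read_camera('wrist')[:,:,::-1]; 
b=robot.read_camera('top')[:,:,::-1][130:240,285:405]
cv2.imwrite(f'pics/{tag}_w.png',a); cv2.imwrite(f'pics/{tag}_t.png',np.clip(cv2.resize(b,None,fx=5,fy=5,interpolation=cv2.INTER_CUBIC).astype(float)*1.4,0,255).astype(np.uint8))
print(proj('wrist',[(.541,-.2025,.151)],iw))
E
python3 look.py d
```

```text
clock: 3.3
tool_pos: [0.4941, -0.2282, 0.32]
eef_rot: [-180.0, -0.0, 125.3]
ft_force: [-0.3, -0.5, 0.3]
finger_gap: 0.0004
clock: 3.8
tool_pos: [0.4988, -0.2204, 0.2598]
eef_rot: [-180.0, -0.0, 157.3]
ft_force: [0.5, -0.4, -0.2]
finger_gap: -0.0001
[ 0.49879579 -0.22040895  0.25981977] [-1.79997147e+02 -3.58207403e-02  1.57326540e+02] [ 0.54816995 -0.44145112 -0.16946097] [-31.6  17.2  -8.8  64.   -0.   -8.9]
[[291.04380696 222.64321466]]
```

View pics/d_w.png

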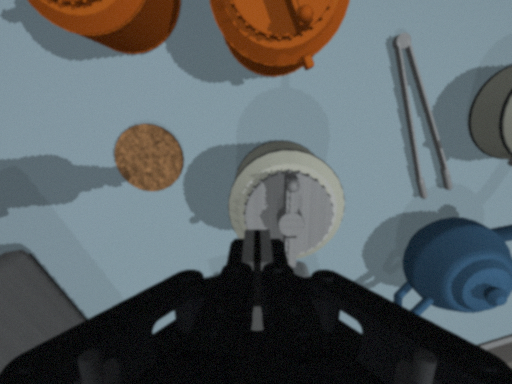

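View pics/d_t.png

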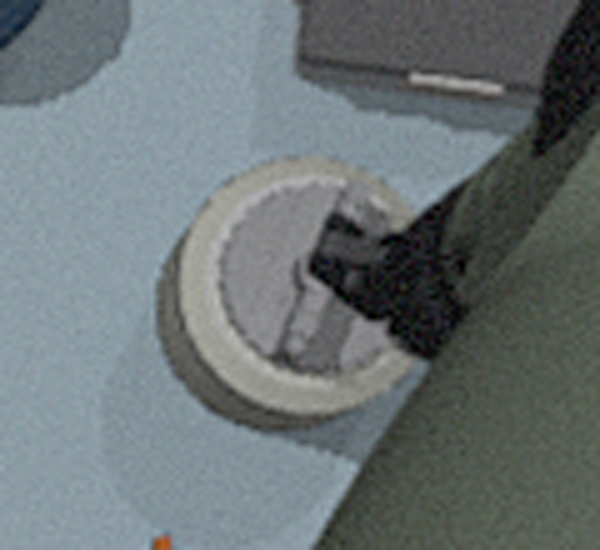

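The wrist view shows the bead at (292,184) on the robot-side wing. The hub is at (291,222), and the calibration predicts (291,223). The fingertip is on the closing side of the wing, so I'll descend next to it.

```bash
python3 -m pendant '[{"grip":0,"x":0,"y":0,"z":-0.04,"ax":0,"ay":0,"az":0},{"grip":0,"x":0,"y":0,"z":-0.04,"ax":0,"ay":0,"az":0},{"grip":0,"x":0,"y":0,"z":-0.03,"ax":0,"ay":0,"az":0},{"grip":0,"x":0,"y":0,"z":-0.012,"ax":0,"ay":0,"az":0},{"grip":0,"x":0,"y":0,"z":0,"ax":0,"ay":0,"az":0}]'
python3 - <<'E'
from h import *
C=np.array([.541,-.2025]); r=.033
s=robot.read_state(); p0=s['tool_pos'][:2]; psi0=s['eef_rot'][2]
v=p0-C; psi0r=np.radians(psi0)
print(s['tool_pos'],psi0, np.hypot(*v))
# rotate rigidly by -8 deg per row about C
prev=p0
for k in range(1,17):
    a=np.radians(-8.0*k);R=np.array([[np.cos(a),-np.sin(a)],[np.sin(a),np.cos(a)]])
    p=C+R@v; print(k,(p-prev).round(4)); prev=p
E
```

```text
clock: 4.4
tool_pos: [0.4984, -0.2189, 0.1369]
eef_rot: [180.0, -0.2, 157.4]
ft_force: [-0.4, 1.2, 0.4]
finger_gap: 0.0001
[ 0.49844284 -0.2189105   0.13693539] 157.37386213803433 0.04561158116075482
1 [-0.0019  0.0061]
2 [-0.001   0.0063]
3 [-0.0001  0.0064]
4 [0.0008 0.0063]
5 [0.0016 0.0061]
6 [0.0025 0.0059]
7 [0.0033 0.0055]
8 [0.004 0.005]
9 [0.0046 0.0043]
10 [0.0052 0.0037]
11 [0.0057 0.0029]
12 [0.006  0.0021]
13 [0.0062 0.0012]
14 [0.0064 0.0003]
15 [ 0.0063 -0.0005]
16 [ 0.0062 -0.0014]
```

```bash
python3 -m pendant '[{"grip":0,"x":0.002,"y":0.005,"z":0,"ax":0,"ay":0,"az":0},{"grip":0,"x":0.002,"y":0.004,"z":0,"ax":0,"ay":0,"az":0},{"grip":0,"x":0.001,"y":0.002,"z":0,"ax":0,"ay":0,"az":0},{"grip":0,"x":0,"y":0,"z":0,"ax":0,"ay":0,"az":0}]'
cat > plan.py <<'E'
import sys
from h import *
C=np.array([.541,-.2025]); st=float(sys.argv[1]); n=int(sys.argv[2])
s=robot.read_state(); p0=s['tool_pos'][:2]; v=p0-C; psi=np.radians(s['eef_rot'][2])
if len(sys.argv)>3: psi+=np.pi
print(s['tool_pos'],s['ft_force'],'r',v@[np.cos(psi),np.sin(psi)],'d',v@[-np.sin(psi),np.cos(psi)])
prev=p0
for k in range(1,n+1):
    a=np.radians(-st*k);R=np.array([[np.cos(a),-np.sin(a)],[np.sin(a),np.cos(a)]])
    p=C+R@v; print(k,(p-prev).round(4)); prev=p
E
python3 plan.py 8 14; python3 look.py e
```

```text
clock: 4.8
tool_pos: [0.5053, -0.2081, 0.1393]
eef_rot: [-180.0, 0.1, 157.5]
ft_force: [-0.0, -0.5, 0.2]
finger_gap: -0.0003
[ 0.50534413 -0.20809878  0.13927224] [-0.00271227 -0.53449118  0.1509    ] r 0.03080359343176971 d 0.018810259195760445
1 [-0.0004  0.005 ]
2 [0.0003 0.005 ]
3 [0.001  0.0049]
4 [0.0016 0.0048]
5 [0.0023 0.0045]
6 [0.0029 0.0041]
7 [0.0034 0.0037]
8 [0.0039 0.0032]
9 [0.0043 0.0026]
10 [0.0046 0.002 ]
11 [0.0049 0.0013]
12 [0.005  0.0006]
13 [ 0.005  -0.0001]
14 [ 0.005  -0.0008]
[ 0.50534413 -0.20809878  0.13927224] [-1.79975870e+02  1.17753251e-01  1.57513492e+02] [-0.00271227 -0.53449118  0.1509    ] [-30.1  22.8 -19.5  47.7  -0.   -7.6]
[[291.35161363 305.29990446]]
```

View pics/e_w.png

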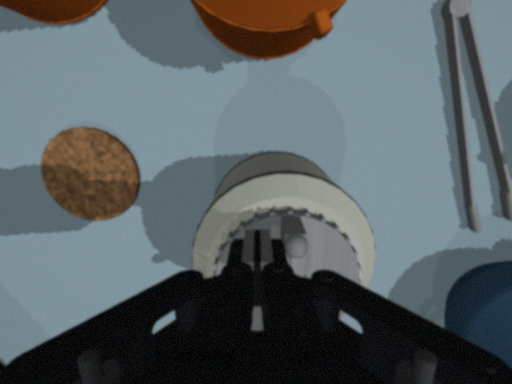

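The finger sits at (258,250), just beside the beaded wing at (296,244). I'll start the stroke.

```bash
python3 -m pendant '[{"grip":0,"x":-0.0004,"y":0.005,"z":0,"ax":0,"ay":0,"az":-8},{"grip":0,"x":0.0003,"y":0.005,"z":0,"ax":0,"ay":0,"az":-8},{"grip":0,"x":0.001,"y":0.0049,"z":0,"ax":0,"ay":0,"az":-8},{"grip":0,"x":0.0016,"y":0.0048,"z":0,"ax":0,"ay":0,"az":-8},{"grip":0,"x":0,"y":0,"z":0,"ax":0,"ay":0,"az":0}]'
python3 plan.py 8 10; python3 look.py f
```

```text
clock: 5.4
tool_pos: [0.507, -0.1882, 0.1383]
eef_rot: [180.0, 0.0, 125.5]
ft_force: [-0.7, -0.4, -0.1]
finger_gap: 0.0001
[ 0.50703591 -0.18818106  0.13831711] [-0.65413314 -0.4022388  -0.13568506] r 0.031386296994684926 d 0.019325929053858056
1 [0.0023 0.0046]
2 [0.0029 0.0042]
3 [0.0035 0.0038]
4 [0.004  0.0032]
5 [0.0044 0.0027]
6 [0.0047 0.002 ]
7 [0.005  0.0013]
8 [0.0051 0.0006]
9 [ 0.0051 -0.0001]
10 [ 0.0051 -0.0008]
[ 0.50703591 -0.18818106  0.13831711] [1.79995544e+02 6.66327935e-03 1.25517733e+02] [-0.65413314 -0.4022388  -0.13568506] [-28.2  22.4 -20.3  47.4   0.   26.3]
[[292.23557561 307.66809148]]
```

View pics/f_w.png

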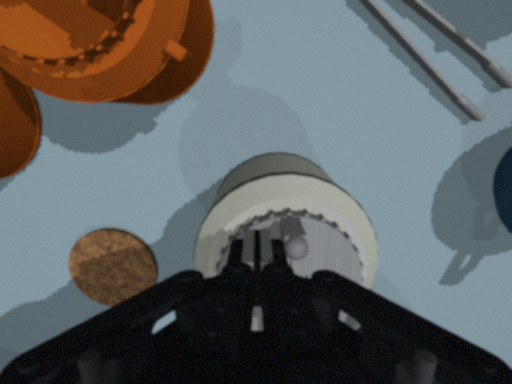

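View pics/f_t.png

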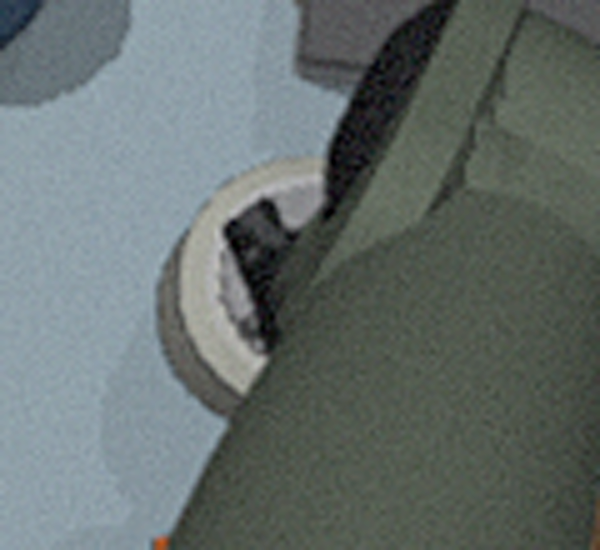

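The bead is still at (297,247) beside the finger, so the cap is turning along with it. I'll continue the stroke.

```bash
python3 -m pendant '[{"grip":0,"x":0.0023,"y":0.0046,"z":0,"ax":0,"ay":0,"az":-8},{"grip":0,"x":0.0029,"y":0.0042,"z":0,"ax":0,"ay":0,"az":-8},{"grip":0,"x":0.0035,"y":0.0038,"z":0,"ax":0,"ay":0,"az":-8},{"grip":0,"x":0.004,"y":0.0032,"z":0,"ax":0,"ay":0,"az":-8},{"grip":0,"x":0.0044,"y":0.0027,"z":0,"ax":0,"ay":0,"az":-8},{"grip":0,"x":0.0047,"y":0.002,"z":0,"ax":0,"ay":0,"az":-8},{"grip":0,"x":0.005,"y":0.0013,"z":0,"ax":0,"ay":0,"az":-8},{"grip":0,"x":0.0051,"y":0.0006,"z":0,"ax":0,"ay":0,"az":-8},{"grip":0,"x":0.0051,"y":-0.0001,"z":0,"ax":0,"ay":0,"az":-8},{"grip":0,"x":0.0051,"y":-0.0008,"z":0,"ax":0,"ay":0,"az":-8},{"grip":0,"x":0,"y":0,"z":0,"ax":0,"ay":0,"az":0}]'
python3 plan.py 8 4; python3 look.py g
```

```text
clock: 6.6
tool_pos: [0.5493, -0.1668, 0.1379]
eef_rot: [-180.0, -0.0, 45.6]
ft_force: [0.3, 1.1, 0.1]
finger_gap: -0.0001
[ 0.5492898  -0.16684473  0.13788849] [0.28640362 1.05711076 0.11362969] r 0.031280414286372654 d 0.01901458674652132
1 [ 0.0049 -0.0015]
2 [ 0.0046 -0.0022]
3 [ 0.0043 -0.0028]
4 [ 0.0038 -0.0034]
[ 0.5492898  -0.16684473  0.13788849] [-1.79970009e+02 -1.75923962e-02  4.56169704e+01] [0.28640362 1.05711076 0.11362969] [-24.3  25.6 -15.1  49.3   0.  110.1]
[[291.61838166 308.74677609]]
```

View pics/g_w.png

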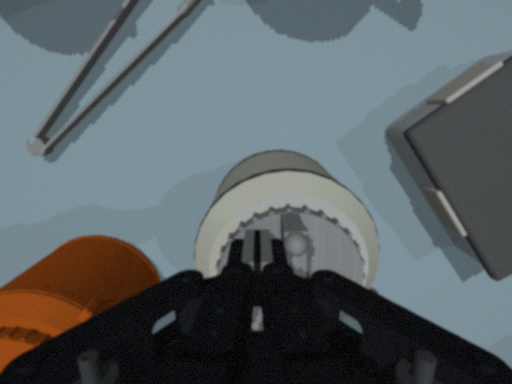

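The cap is now about half done (about 1.98 rad to go), with the bead still beside the finger at (297,243). I'll back off, lift, and re-orient for the other wing.

```bash
python3 -m pendant '[{"grip":0,"x":-0.0045,"y":0.0045,"z":0,"ax":0,"ay":0,"az":0},{"grip":0,"x":-0.0045,"y":0.0045,"z":0,"ax":0,"ay":0,"az":0},{"grip":0,"x":0,"y":0,"z":0,"ax":0,"ay":0,"az":0},{"grip":0,"x":0,"y":0,"z":0,"ax":0,"ay":0,"az":0},{"grip":0,"x":0,"y":0,"z":0.04,"ax":0,"ay":0,"az":0},{"grip":0,"x":0,"y":0,"z":0.04,"ax":0,"ay":0,"az":0},{"grip":0,"x":0,"y":0,"z":0.04,"ax":0,"ay":0,"az":8.5},{"grip":0,"x":0,"y":-0.02,"z":0,"ax":0,"ay":0,"az":8.5},{"grip":0,"x":0,"y":-0.02,"z":0,"ax":0,"ay":0,"az":8.5},{"grip":0,"x":0,"y":-0.02,"z":0,"ax":0,"ay":0,"az":8.5},{"grip":0,"x":0,"y":-0.025,"z":0,"ax":0,"ay":0,"az":8.5},{"grip":0,"x":0,"y":0,"z":0,"ax":0,"ay":0,"az":8.5}]'
python3 -m pendant '[{"grip":0,"x":0,"y":0,"z":0,"ax":0,"ay":0,"az":8.5},{"grip":0,"x":0,"y":0,"z":0,"ax":0,"ay":0,"az":8.5},{"grip":0,"x":0,"y":0,"z":0,"ax":0,"ay":0,"az":8.5},{"grip":0,"x":0,"y":0,"z":0,"ax":0,"ay":0,"az":8.5},{"grip":0,"x":0,"y":0,"z":0,"ax":0,"ay":0,"az":8.5},{"grip":0,"x":0,"y":0,"z":0,"ax":0,"ay":0,"az":8.5},{"grip":0,"x":0,"y":0,"z":0,"ax":0,"ay":0,"az":8.5},{"grip":0,"x":0,"y":0,"z":0,"ax":0,"ay":0,"az":8.5},{"grip":0,"x":0,"y":0,"z":0,"ax":0,"ay":0,"az":8.5},{"grip":0,"x":0,"y":0,"z":0,"ax":0,"ay":0,"az":8.5},{"grip":0,"x":0,"y":0,"z":0,"ax":0,"ay":0,"az":8.5},{"grip":0,"x":0,"y":0,"z":0,"ax":0,"ay":0,"az":8.5}]'
python3 -m pendant '[{"grip":0,"x":0,"y":0,"z":0,"ax":0,"ay":0,"az":8.5},{"grip":0,"x":0,"y":0,"z":0,"ax":0,"ay":0,"az":8.5},{"grip":0,"x":0,"y":0,"z":0,"ax":0,"ay":0,"az":8.5},{"grip":0,"x":0,"y":0,"z":0,"ax":0,"ay":0,"az":0}]'
python3 plan.py 8 1; python3 look.py i
```

```text
clock: 7.9
tool_pos: [0.5402, -0.2459, 0.2581]
eef_rot: [180.0, 0.1, 96.7]
ft_force: [0.0, 0.3, -0.3]
finger_gap: 0.0002
clock: 9.1
tool_pos: [0.5402, -0.2431, 0.2582]
eef_rot: [-180.0, 0.0, -161.1]
ft_force: [-0.8, 0.4, -1.0]
finger_gap: -0.0
clock: 9.5
tool_pos: [0.5402, -0.243, 0.2582]
eef_rot: [-180.0, 0.0, -136.0]
ft_force: [0.2, -0.5, -1.0]
finger_gap: -0.0001
[ 0.54015178 -0.24304615  0.25819718] [ 0.16257332 -0.46314533 -0.96723321] r 0.028765518214205584 d 0.02858766402291843
1 [-0.0056  0.0005]
[ 0.54015178 -0.24304615  0.25819718] [-1.79984690e+02  2.10839368e-04 -1.36020767e+02] [ 0.16257332 -0.46314533 -0.96723321] [-31.4  22.4  -1.7  66.   -0.  -75.3]
[[287.38436012 220.0850111 ]]
```

View pics/i_w.png

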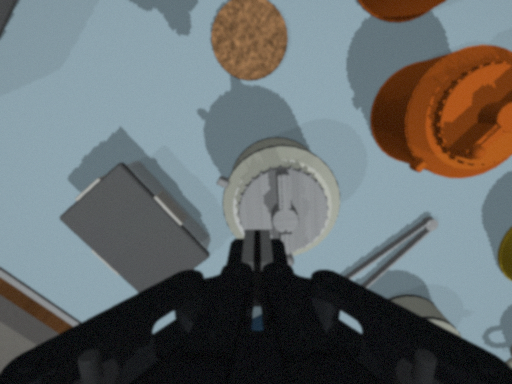

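View pics/i_t.png

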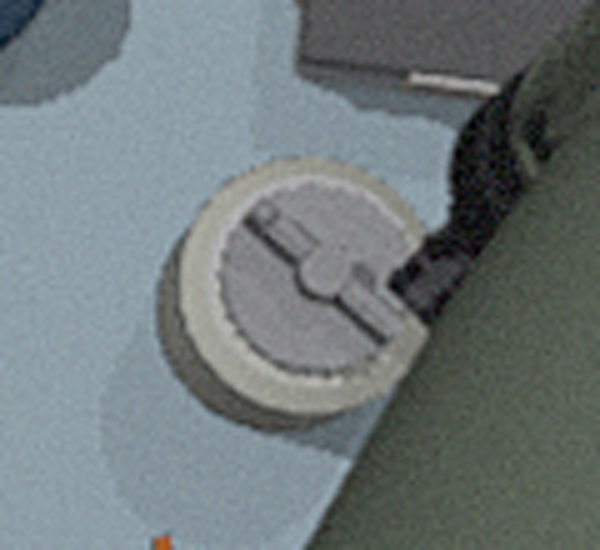

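The cap is partway, with the bead at (265,213) in the zoomed top view (about 48°). The finger is free and the hub is where predicted, so the canister hasn't moved. Next I'll descend behind the other wing.

```bash
python3 -m pendant '[{"grip":0,"x":-0.0008,"y":-0.0045,"z":-0.04,"ax":0,"ay":0,"az":0},{"grip":0,"x":0,"y":0,"z":-0.04,"ax":0,"ay":0,"az":0},{"grip":0,"x":0,"y":0,"z":-0.03,"ax":0,"ay":0,"az":0},{"grip":0,"x":0,"y":0,"z":-0.01,"ax":0,"ay":0,"az":0},{"grip":0,"x":-0.0035,"y":0.0035,"z":0,"ax":0,"ay":0,"az":0},{"grip":0,"x":-0.0035,"y":0.0035,"z":0,"ax":0,"ay":0,"az":0},{"grip":0,"x":0,"y":0,"z":0,"ax":0,"ay":0,"az":0}]'
python3 plan.py 8 14; python3 look.py j
```

```text
clock: 10.3
tool_pos: [0.533, -0.2406, 0.1401]
eef_rot: [-179.8, 0.0, -136.0]
ft_force: [0.3, -0.6, 0.0]
finger_gap: -0.0001
[ 0.53301037 -0.24056194  0.14012586] [ 0.29338237 -0.59540425  0.04403814] r 0.032178402623577275 d 0.02184252950599059
1 [-0.0052  0.0015]
2 [-0.005   0.0022]
3 [-0.0046  0.0029]
4 [-0.0042  0.0035]
5 [-0.0036  0.004 ]
6 [-0.003   0.0045]
7 [-0.0024  0.0049]
8 [-0.0017  0.0052]
9 [-0.001   0.0053]
10 [-0.0002  0.0054]
11 [0.0006 0.0054]
12 [0.0013 0.0053]
13 [0.002 0.005]
14 [0.0027 0.0047]
[ 0.53301037 -0.24056194  0.14012586] [-1.79840396e+02  4.42868561e-02 -1.36023359e+02] [ 0.29338237 -0.59540425  0.04403814] [-31.5  26.4 -13.4  50.    0.  -75.5]
[[297.00566496 306.74748589]]
```

View pics/j_w.png

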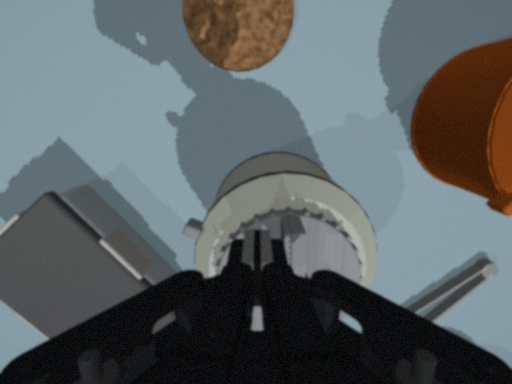

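The finger is behind the unbeaded wing, whose end is at (293,225). I'll make 11 rows (88°) and then finish slowly.

```bash
python3 -m pendant '[{"grip":0,"x":-0.0052,"y":0.0015,"z":0,"ax":0,"ay":0,"az":-8},{"grip":0,"x":-0.005,"y":0.0022,"z":0,"ax":0,"ay":0,"az":-8},{"grip":0,"x":-0.0046,"y":0.0029,"z":0,"ax":0,"ay":0,"az":-8},{"grip":0,"x":-0.0042,"y":0.0035,"z":0,"ax":0,"ay":0,"az":-8},{"grip":0,"x":-0.0036,"y":0.004,"z":0,"ax":0,"ay":0,"az":-8},{"grip":0,"x":-0.003,"y":0.0045,"z":0,"ax":0,"ay":0,"az":-8},{"grip":0,"x":-0.0024,"y":0.0049,"z":0,"ax":0,"ay":0,"az":-8},{"grip":0,"x":-0.0017,"y":0.0052,"z":0,"ax":0,"ay":0,"az":-8},{"grip":0,"x":-0.001,"y":0.0053,"z":0,"ax":0,"ay":0,"az":-8},{"grip":0,"x":-0.0002,"y":0.0054,"z":0,"ax":0,"ay":0,"az":-8},{"grip":0,"x":0.0006,"y":0.0054,"z":0,"ax":0,"ay":0,"az":-8},{"grip":0,"x":0,"y":0,"z":0,"ax":0,"ay":0,"az":0}]'
python3 plan.py 4 8; python3 look.py k
```

```text
clock: 11.6
tool_pos: [0.5026, -0.1956, 0.1392]
eef_rot: [180.0, 0.1, 136.0]
ft_force: [0.2, -0.6, -0.0]
finger_gap: 0.0004
[ 0.50259019 -0.1956094   0.13920829] [ 0.17417199 -0.59224778 -0.04301626] r 0.032423604017256434 d 0.02171414372024251
1 [0.0006 0.0027]
2 [0.0008 0.0026]
3 [0.0009 0.0026]
4 [0.0011 0.0025]
5 [0.0013 0.0024]
6 [0.0015 0.0023]
7 [0.0016 0.0022]
8 [0.0018 0.0021]
[ 0.50259019 -0.1956094   0.13920829] [1.79974184e+02 1.00488022e-01 1.36019213e+02] [ 0.17417199 -0.59224778 -0.04301626] [-29.1  22.1 -20.5  47.3  -0.   14.9]
[[296.3929078  308.00225938]]
```

View pics/k_w.png

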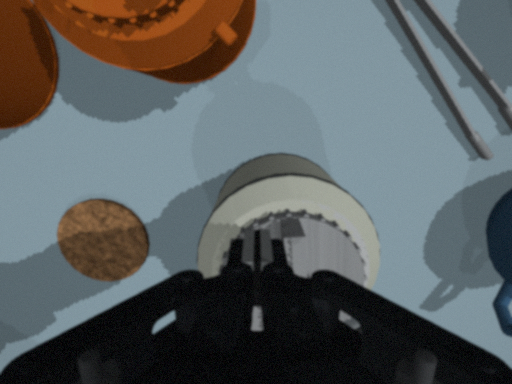

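View pics/k_t.png

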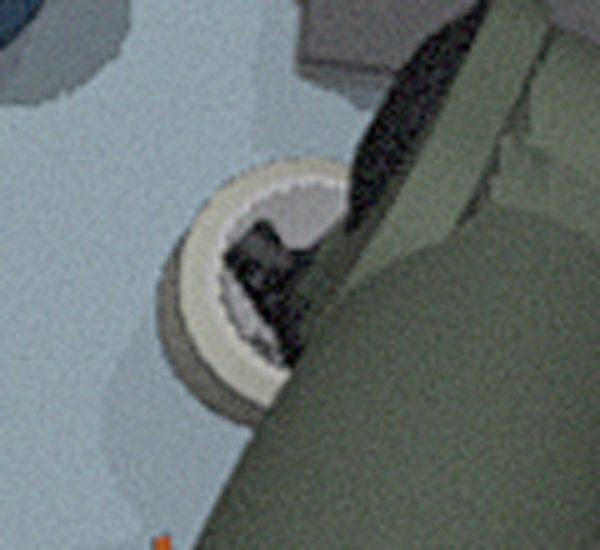

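```bash
python3 -m pendant '[{"grip":0,"x":0.0006,"y":0.0027,"z":0,"ax":0,"ay":0,"az":-4},{"grip":0,"x":0.0008,"y":0.0026,"z":0,"ax":0,"ay":0,"az":-4},{"grip":0,"x":0.0009,"y":0.0026,"z":0,"ax":0,"ay":0,"az":-4},{"grip":0,"x":0.0011,"y":0.0025,"z":0,"ax":0,"ay":0,"az":-4},{"grip":0,"x":0.0013,"y":0.0024,"z":0,"ax":0,"ay":0,"az":-4},{"grip":0,"x":0,"y":0,"z":0,"ax":0,"ay":0,"az":0}]'
python3 plan.py 2 8
python3 -m pendant '[{"grip":0,"x":0.0007,"y":0.0012,"z":0,"ax":0,"ay":0,"az":-2},{"grip":0,"x":0.0007,"y":0.0012,"z":0,"ax":0,"ay":0,"az":-2}]'
python3 -m pendant '[{"grip":0,"x":0.0007,"y":0.0011,"z":0,"ax":0,"ay":0,"az":-2}]'
python3 look.py l
```

```text
clock: 12.3
tool_pos: [0.5068, -0.1831, 0.1384]
eef_rot: [180.0, 0.0, 116.1]
ft_force: [0.3, 0.3, 0.8]
finger_gap: -0.0002
[ 0.50681866 -0.18305881  0.13839325] [0.29708967 0.25318731 0.81777158] r 0.032495115771204654 d 0.022144775107427156
1 [0.0007 0.0012]
2 [0.0007 0.0012]
3 [0.0008 0.0011]
4 [0.0008 0.0011]
5 [0.0009 0.0011]
6 [0.0009 0.001 ]
7 [0.0009 0.001 ]
8 [0.001 0.001]
clock: 12.5
tool_pos: [0.5079, -0.1808, 0.1383]
eef_rot: [-180.0, 0.0, 112.1]
ft_force: [-1.4, -0.9, 1.4]
finger_gap: -0.0002
clock: 12.6
tool_pos: [0.5086, -0.1797, 0.1383]
eef_rot: [-180.0, 0.0, 110.1]
ft_force: [0.3, -1.2, -0.3]
finger_gap: -0.0001
[ 0.50863514 -0.1796889   0.13829469] [-1.79979831e+02  1.71957543e-02  1.10064411e+02] [ 0.28458302 -1.18399528 -0.28070596] [-27.3  22.2 -20.5  47.3  -0.   42.7]
[[298.03839327 309.5144616 ]]
```

View pics/l_w.png

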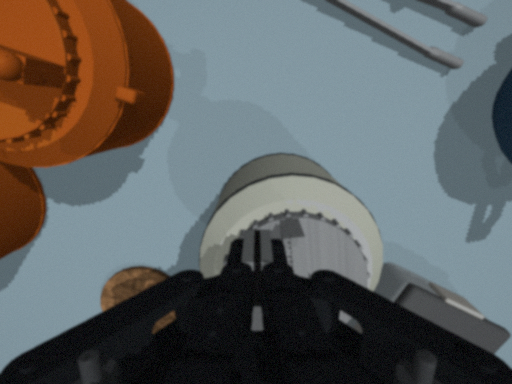

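No stop felt yet. I'll continue in small steps.

```bash

python3 -m pendant '[{"grip":0,"x":0.0008,"y":0.0011,"z":0,"ax":0,"ay":0,"az":-2}]' | sed -n 2,4p
python3 -m pendant '[{"grip":0,"x":0.0009,"y":0.0011,"z":0,"ax":0,"ay":0,"az":-2}]'| sed -n 2,4p
python3 -m pendant '[{"grip":0,"x":0.0009,"y":0.001,"z":0,"ax":0,"ay":0,"az":-2}]'| sed -n 2,4p
python3 look.py m
```

```text
tool_pos: [0.5094, -0.1786, 0.1383]
eef_rot: [-180.0, 0.0, 108.1]
ft_force: [-1.6, -0.8, 1.4]
tool_pos: [0.5103, -0.1774, 0.1382]
eef_rot: [-180.0, 0.0, 106.0]
ft_force: [-1.3, -0.1, 0.0]
tool_pos: [0.5112, -0.1763, 0.1382]
eef_rot: [-180.0, 0.0, 104.0]
ft_force: [-0.6, -0.3, 0.6]
[ 0.51118811 -0.17634051  0.13821514] [-1.79980439e+02  2.42712471e-04  1.04047774e+02] [-0.59421866 -0.2649116   0.61807254] [-26.8  22.4 -20.3  47.4  -0.   49.1]
[[298.01619951 309.8527982 ]]
```

View pics/m_w.png

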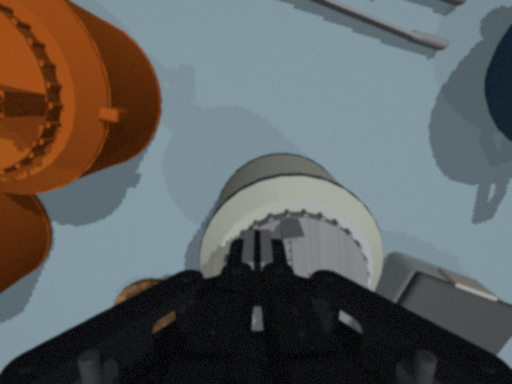

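View pics/m_t.png

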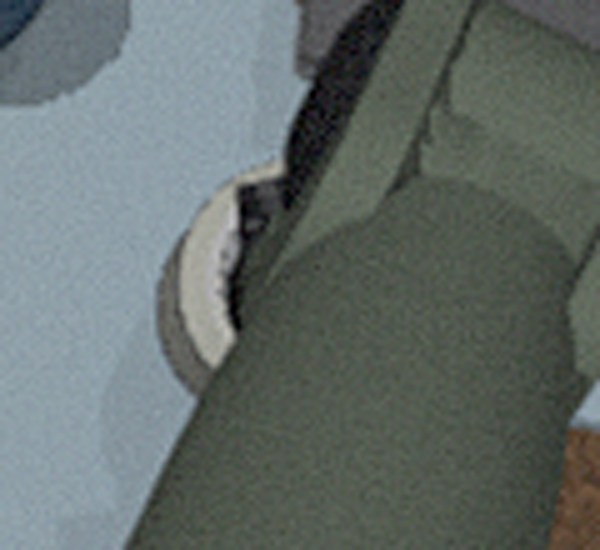

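```bash

python3 plan.py 2 4
python3 -m pendant '[{"grip":0,"x":0.0010,"y":0.001,"z":0,"ax":0,"ay":0,"az":-2}]' | sed -n 2,4p
python3 -m pendant '[{"grip":0,"x":0.0010,"y":0.0009,"z":0,"ax":0,"ay":0,"az":-2}]'| sed -n 2,4p
python3 look.py n
```

```text
[ 0.51123072 -0.17630093  0.1381915 ] [-0.70421529 -0.23998673  0.41602818] r 0.03266482102026339 d 0.02248579150873096
1 [0.0009 0.001 ]
2 [0.001 0.001]
3 [0.001 0.001]
4 [0.001  0.0009]
tool_pos: [0.5114, -0.1757, 0.1381]
eef_rot: [-179.9, 0.0, 102.1]
ft_force: [-4.8, -2.5, 4.4]
tool_pos: [0.5116, -0.1749, 0.1381]
eef_rot: [-179.8, 0.0, 100.0]
ft_force: [-6.7, -1.9, 3.7]
[ 0.51155843 -0.17488138  0.13805288] [-1.79774036e+02  4.87274836e-02  1.00008523e+02] [-6.68975784 -1.87974697  3.68266542] [-26.6  22.5 -20.1  47.6  -0.2  53.4]
[[301.02459021 309.78100191]]
```

View pics/n_w.png

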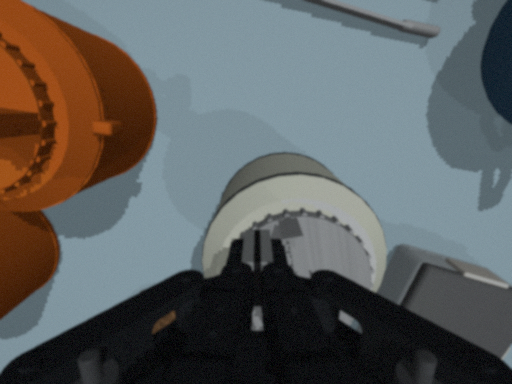

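The force jumped from about 1 N to 7.7 N, which is the hard stop. I'll back off, lift and check.

```bash

python3 -m pendant '[{"grip":0,"x":-0.004,"y":-0.0008,"z":0,"ax":0,"ay":0,"az":0},{"grip":0,"x":-0.005,"y":-0.001,"z":0,"ax":0,"ay":0,"az":0},{"grip":0,"x":-0.003,"y":-0.001,"z":0,"ax":0,"ay":0,"az":0},{"grip":0,"x":0,"y":0,"z":0.04,"ax":0,"ay":0,"az":0},{"grip":0,"x":0,"y":0,"z":0.04,"ax":0,"ay":0,"az":0},{"grip":0,"x":0,"y":0,"z":0.04,"ax":0,"ay":0,"az":0},{"grip":0,"x":-0.03,"y":-0.01,"z":0.02,"ax":0,"ay":0,"az":-8},{"grip":0,"x":-0.03,"y":-0.01,"z":0,"ax":0,"ay":0,"az":-8},{"grip":0,"x":-0.03,"y":-0.01,"z":0,"ax":0,"ay":0,"az":-8},{"grip":0,"x":-0.03,"y":-0.01,"z":0,"ax":0,"ay":0,"az":-8},{"grip":0,"x":0,"y":0,"z":0,"ax":0,"ay":0,"az":-8},{"grip":0,"x":0,"y":0,"z":0,"ax":0,"ay":0,"az":0}]'
python3 look.py o
python3 - <<'E'
from h import *
cv2.imwrite('pics/o_full.png',robot.read_camera('top')[:,:,::-1])
E
```

```text
clock: 14.6
tool_pos: [0.3809, -0.2174, 0.2785]
eef_rot: [179.9, -0.0, 59.9]
ft_force: [0.6, 0.1, 0.2]
finger_gap: 0.0002
[ 0.38085533 -0.21735003  0.27847788] [ 1.79933607e+02 -1.31506290e-02  5.99387539e+01] [0.55221893 0.11829273 0.20303655] [-39.4   4.9 -21.5  63.5   0.   80.7]
[[402.90004993  85.14722443]]
```

View pics/o_w.png

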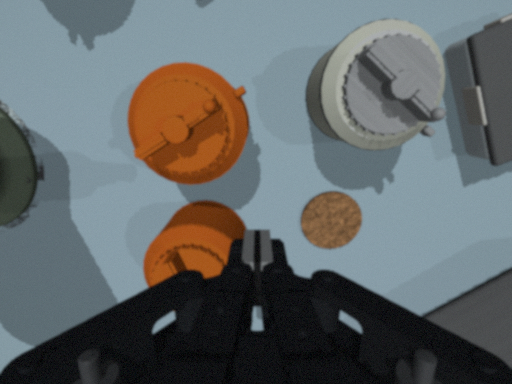

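View pics/o_t.png

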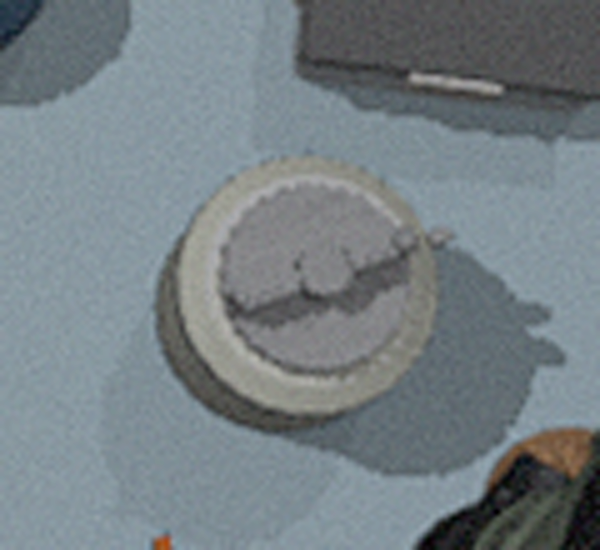

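View pics/o_full.png

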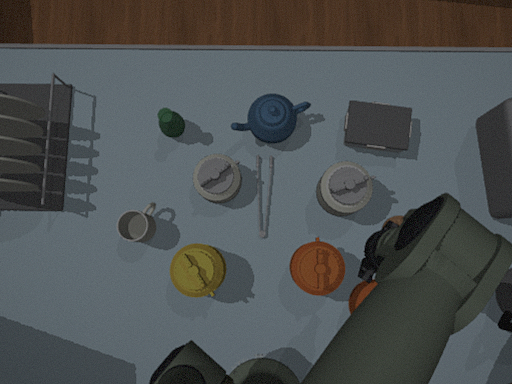

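The bead now stands over the lug, at (437,114) and (428,131) in the wrist view. Nothing else has moved in the top view. I'll put numbers on the angle.

```bash
python3 - <<'E'
from h import *
b=lambda u,v,z: back('wrist',(u,v),z)[:2]
h=b(403,85,.151);be=b(437,113,.158)
for z in(.1,.11,.115):
    l=b(428,131,z)-h; print(z,np.hypot(*l),np.degrees(np.arctan2(l[1],l[0])))
e=be-h; e2=be-b(365,50,.154); print(h,np.hypot(*e),np.degrees(np.arctan2(e[1],e[0])),np.degrees(np.arctan2(e2[1],e2[0])))
t=lambda u,v,z: back('top',(285+u/5,130+v/5),z)[:2]
h=t(327,268,.151)
for n,p in(('bead',t(405,239,.158)),('lug',t(441,238,.11))): d=p-h;print(n,np.hypot(*d),np.degrees(np.arctan2(d[1],d[0])))
d=t(405,239,.156)-t(232,305,.154);print('bar',np.degrees(np.arctan2(d[1],d[0])))
E
```

```text
0.1 0.07392186490355176 -66.22031281525315
0.11 0.06878375203403353 -68.68606615349599
0.115 0.06626799813328134 -70.06104595636086
[ 0.54175954 -0.2014065 ] 0.03875222807408792 -68.13993014124576 -66.97520052267939
bead 0.03822165231000878 -69.52559361839528
lug 0.06780823711803953 -70.76659780815118
bar -68.29745379883435
```

```bash
python3 -c "
from rig import robot
print(robot.finish_job(), robot.read_state()['clock'])"
```

```text
the job is handed in; nothing more can be done
the job is handed in; nothing more can be done
```

I closed the tall canister's cap in two fingertip strokes with the gripper shut, and handed the job in at about 15 s. The hand-in gave no verdict.

- **Strokes:** The first stroke pushed the beaded wing clockwise by about 110°. I then took the finger right off, with roughly 2 rad still to go. The second stroke pushed the other wing by about 115°.
- **Stop:** At the end the side force jumped from about 1 N to 7–8 N within 4° of finger travel, which I took as the hard stop. I then backed off and moved the arm clear.
- **Cap angle:** The bead stands over the lug. The bead was at -68° to -70°. The lug was at -66° to -71°, depending on the height I assumed for it. That puts the cap about 0 to 2° from closed by most readings, inside the 6.9° allowed.
- **Canister and other things:** The hub was at (0.542, -0.201) against (0.541, -0.2025) at the start, so the canister moved by no more than about 2 mm. In the final top picture the short canister and its cap, the teapot, box, tongs, vase and mug look unmoved. The arm partly hides the coaster there, but the wrist picture shows it untouched. I compared these things by eye only and did not measure them.

No checks failed. Early on, the network's position for the tall cap was about 8 mm off my own measurement. I used mine, and the wrist picture confirmed it.

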